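Park the slicer carriage over its blade and lock it with the quick-release pin

ROBOT

A 6-joint arm with a two-finger parallel gripper is mounted at the origin on the work surface; the furniture and walls round the work are solid. World frame = base frame: x ahead of the robot, y to its left, z up, the work surface at z = 0. Lengths are in mm, angles in rad, forces in N, time in s.
With the tool pointing down it reaches from about 300 to 850 mm from the base axis. Payload 4.2 kg.
Tool frame: the origin (TCP) lies midway between the tips of the shut fingers; the grasp point (between the pads) lies 19 mm behind it; z points along the fingers, y is the line along which they close (so a half turn about z gives the same grasp; the last joint's range is limited). The gripper opens to 91 mm and grips with 3 to 60 N. Pads are 32 mm wide; open, the fingers measure 118 mm over their backs; the gripper's body (76 mm by 178 mm) begins 60 mm behind the grasp point.
Start: joints at [1.28, 0.32, 1.565, -0, 1.257, -0.02], TCP at [153.816, 554.061, 213.976] pointing down, gripper open.
Joint ranges: [-3.11, 3.11], [-0.84, 2.01], [0.21, 2.61], [-1.34, 4.49], [0.05, 2.63], [-2.56, 2.56]. Speed limits (rad/s): [2.57, 2.57, 3.14, 3.14, 3.14, 3.14].

INTERFACE

Orientations are given as [roll, pitch, yaw] about the fixed x, y, z axes, in that order (R = Rz(yaw) Ry(pitch) Rx(roll)).
In Python, from workcell import bot gives the robot as it stands. The module is installed in compiled form; this text tells all that it offers.
- The arm moves only by the tool servo_tool, never from a script. Its argument "targets" is text: rows parted by semicolons, each of 7 numbers parted by spaces: the turn, a rotation vector about the tool's x, y, z in rad, then the shift along the tool's x, y, z in mm, then the closure, from 0 (fully open) to 1 (shut). In form: ax ay az x y z hand; .... A call has 1 to 5 rows; each row is the pose to reach, as a shift and turn from the pose commanded when the call began, along the tool's axes at that moment; what a row does not reach only later rows make up. A row lasts 1/10 s, in which the tool goes at most 50 mm and 8.59 degrees, less where a joint would pass 70% of its speed; a pose out of reach is approached as far as the arm can. A call with a gripper value outside its range is refused whole. The fingers move at their own pace and stop on an object; the grip force is fixed at half the most. Time passes only in rows, so rows that repeat a pose let the fingers close. It gives the time, the measured TCP pose, the force, the opening and the grip force at its end, in the units of the state.
- bot.get_obs(): the state, without advancing time (a new reading comes with each control period).
- bot.get_image(name): name is "scene" or "top" or "wrist"; returns the picture (384x512x3 uint8, blue, green, red); there is no depth.
- bot.calibration(name): a dict with "camera_matrix" (3x3 intrinsics, pixels), "T" (4x4, takes a point from camera to world coordinates). Camera axes: x right, y down, z forward; pixel columns grow to the right and rows downward; lengths in mm; the calibration is good to about 2 mm. A picture is of the moment at which its call begins: read the wrist's pose just before it. calibration takes no time and is no camera call; for the wrist camera it gives the pose at the moment of the call.
- bot.finish_job(): hands the job in; it is judged then, once.
Trained networks look in the newest picture that a camera, given by its name, has taken for a name from the list of things; names that differ only in an ending like _2 or _b are one class to them, and where a whole thing is asked for, a point or a joint stands for the part that bears it (a point fixed in the world has none). Each returns a list of dicts, best first, with "conf" (0 to 1); they miss things now and then, are a little off and sometimes report something else, mostly with a low value. They report only what shows in the picture. A call takes as long as a camera call. They do not tell look-alikes from the thing itself.
- bot.cut_out(camera, target): "region" (384x512 bool, what is visible of it) and "bbox" ([left, top, right, bottom] in pixels, round what is visible of it).
- bot.place_of(camera, target): "centre" ([row, column] in pixels: a listed point, or the origin of a listed thing).
The state is a dict: "clock": time; "qpos": joint angles; "dq": joint speeds; "effort": joint torques, N m; "tool_pos": TCP position; "orientation": TCP orientation; "force": force on the tool from outside, world axes, zero at the start; "torque": the same for the moment, N m; "finger_gap": finger opening in mm; "gripper_force": force on a finger pad.
Only numpy, scipy, OpenCV 4.12 (cv2) and the standard library are available. Lean on these libraries where they do the work, as an engineer would, in place of code of your own. Each camera call takes 0.05 s, during which the arm holds its last target. There are 200 camera calls.

TASK

Make the kitchen slicer safe to put away. Lift its food carriage by the black handle over the yellow ridges, slide it to the end of its travel over the blade and lower it fully home; then squeeze the two red buttons of the quick-release pin, draw it out of its wooden stand, push it right down through the carriage's tongue and the slicer deck, and let go so that its balls spring out and lock it there. Leave the mugs, spice jars and garlic where they are.

Things in the scene. Friction and masses are not known exactly. Their poses are not given: they have to be found in the camera images.
- slicer_deck (a point): Slicer, fixed: aluminium deck 130 x 340 mm (its x by y), 14 mm thick, on four legs, with black side strips; deck top 60 mm and underside 46 mm above the worktop. This point is the middle of the deck top; its y axis is the direction in which the carriage slides to park, z is up. Across each edge of the deck (x = +-50 mm) stands a yellow ridge 10 mm high at y = -23 to -13 mm; the blade lies at about y = +30 mm.
- slicer_hole (a point): Centre of the 22 mm round hole through the slicer deck, at the deck top (60 mm above the worktop), 115 mm along +y from the deck's middle. Free space below the deck.
- carriage_handle (a point): Middle of the black bar handle on top of the white food carriage. The bar is 26 mm wide (slicer x), 56 mm long (slicer y), 34 mm tall and reaches 16 mm above and 18 mm below this point; the white carriage body, 114 mm (x) x 80 mm (y), has its top 32 mm below this point. With the carriage down this point is 126 mm above the worktop. Axes parallel to the slicer's. The carriage weighs about 0.4 kg and can only slide along slicer y and lift.
- tongue_hole (a point): Centre of the 24 mm hole through the steel tongue of the carriage, at the tongue's top face (74 mm above the worktop with the carriage down). The tongue is 10 mm thick; the hole is 85 mm along slicer +y from the handle's middle. With the carriage home it lies straight above slicer_hole.
- carriage_slide (a joint): Travel of the carriage along slicer +y, m: 0 to 0.145. It starts between 0 and 0.04; 0.145 is the end stop, where the holes line up. While the carriage is down the ridges stop it at 0.052; parked and down, it is held behind the ridges between about 0.142 and 0.145. About 1 N of friction.
- carriage_lift (a joint): Lift of the carriage above the deck, m: 0 (down) to 0.030 (upper stop). It must be above 0.010 to pass the ridges. It falls back by its weight.
- stand_hole (a point): Pin stand, fixed: wooden bridge 90 x 90 mm, top 60 mm above the worktop, in which the pin stands at the start. This point is the mouth of its 22 mm hole, in the middle of the top; the hole is 28 mm deep and open below.
- pin_grip (a point): Quick-release pin, 107 mm tall, 0.16 kg, upright. This point is the middle of its grip, half-way up the two red buttons and 80 mm above the pin's tip; z runs up the pin and the buttons lie on its +y and -y faces. Each button is 30 mm wide (x) and 40 mm tall; over both buttons the grip is 54 mm wide, 42 mm when squeezed right in. The black core between them is 34 mm (x) wide, and the grip reaches 27 mm above this point. The pin may stand turned to any yaw in the hole.
- pin_shoulder (a point): Underside of the pin's 38 mm wide steel flange, on its axis, 52 mm above the tip and 28 mm below pin_grip. It rests on the stand's top at the start, and on the tongue's top when the pin is fully in.
- pin_tip (a point): Tip of the pin's 18 mm steel shank, on its axis. The shank is 52 mm long with a 6 mm taper at the tip; 16 mm above the tip two balls stand 5 mm out on the pin's +y and -y sides unless the buttons are squeezed in.
- button_a (a joint): Red button on the pin's +y side, m: 0 out, 0.006 right in. Its spring takes 4 N to start and 7 N right in. The ball below it moves in and out with it; the ball is out of the way from 0.005. Out below a plate, the balls keep the pin from being pulled up; out above a plate, they keep it from going down.
- button_b (a joint): Red button on the pin's -y side; the same as button_a.
- mug_a: White mug, 83 mm wide, 86 mm tall, loose; origin under its middle. Bystander.
- mug_b: White mug, 78 mm wide, 97 mm tall, loose; origin under its middle. Bystander.
- garlic: Garlic bulb, 60 mm, loose; origin under its middle. Bystander.
- spice_1: Spice jar with a red cap, 45 mm wide, 106 mm tall, loose; origin under its middle. Bystander.
- spice_2: Spice jar with a red cap, 45 mm wide, 106 mm tall, loose; origin under its middle. Bystander.
- pin: The quick-release pin as a whole; origin at its tip, axes as pin_grip.
Mind the look-alikes: they are no part of the job. Leave any blue or pink look-alike of the pin alone.

How it is judged:
By the outcome, as a careful person would: the job done as asked, in the order asked, and still so for the second after the job is handed in, with the robot touching nothing.
It also fails if it takes over 61 s, if anything falls off the work surface, if the arm or the gripper's body presses on something with over 40 N, if the wrist force passes 120 N, or if a joint passes its speed limit or range.

## Working session

There is one attempt and no reset: what is moved stays moved. The work goes in short steps, Python scripts to look and compute and a tool call to move; the robot and the scene stay as the last step left them, time stands still between calls to the robot, and variables do not carry over. Pictures are saved under pics/ and viewed, at most 10 in all, crops included, and the job is handed in when it is done.

Besides the shell and the picture viewer there is one more tool, called after "Request:" as a command line: name --argument value ..., lists and objects as JSON in quotes. servo_tool: Moves the arm, as the interface text tells. Its arguments: {"type":"object","properties":{"targets":{"type":"string"}},"required":["targets"]}

```bash
mkdir -p pics
cat > h.py <<'E'
import numpy as np, cv2
from workcell import bot
def ray(cam,rc,cal=None):
    c=cal or bot.calibration(cam);K=np.array(c["camera_matrix"]);T=np.array(c["T"])
    d=T[:3,:3]@np.linalg.solve(K,[rc[1],rc[0],1]);return T[:3,3],d/np.linalg.norm(d)
def atz(cam,rc,z,cal=None):
    o,d=ray(cam,rc,cal);return o+d*(z-o[2])/d[2]
def tri(rays):
    A=sum(np.eye(3)-np.outer(d,d) for o,d in rays);b=sum((np.eye(3)-np.outer(d,d))@o for o,d in rays)
    x=np.linalg.solve(A,b);return x,max(np.linalg.norm((np.eye(3)-np.outer(d,d))@(x-o)) for o,d in rays)
E
python3 - <<'E'
from h import *
np.set_printoptions(precision=1,suppress=True)
ims=[bot.get_image(c) for c in("scene","top")]
cv2.imwrite("pics/a.png",ims[0]);cv2.imwrite("pics/b.png",ims[1])
for n in["slicer_deck","slicer_hole","carriage_handle","tongue_hole","stand_hole","pin_grip","pin_shoulder"]:
    for c in("scene","top"):
        print(n,c,[(np.round(r["centre"],1).tolist(),round(r["conf"],2)) for r in bot.place_of(c,n)[:4]])
print(bot.get_obs())
for c in("scene","top","wrist"): print(bot.calibration(c))
E
```

```text
slicer_deck scene [([180.9, 242.2], 0.72), ([193.2, 206.9], 0.61)]
slicer_deck top [([212.6, 208.2], 0.74), ([202.4, 242.9], 0.68)]
slicer_hole scene [([195.9, 318.3], 0.21)]
slicer_hole top [([221.0, 173.1], 0.58)]
carriage_handle scene [([177.7, 240.7], 0.73)]
carriage_handle top [([205.0, 240.2], 0.75), ([214.1, 206.1], 0.25)]
tongue_hole scene [([180.7, 241.6], 0.64), ([190.5, 212.7], 0.56)]
tongue_hole top [([214.8, 215.3], 0.6)]
stand_hole scene [([256.1, 313.4], 0.72)]
stand_hole top [([224.2, 321.2], 0.59)]
pin_grip scene [([216.5, 332.5], 0.85), ([288.9, 294.0], 0.82), ([249.4, 314.4], 0.66), ([192.1, 204.5], 0.39)]
pin_grip top [([262.0, 322.3], 0.76), ([224.5, 319.3], 0.75), ([186.0, 312.5], 0.74)]
pin_shoulder scene [([222.7, 332.1], 0.89), ([294.9, 293.7], 0.71), ([258.1, 314.1], 0.6)]
pin_shoulder top [([260.7, 322.0], 0.54), ([185.0, 311.4], 0.53), ([222.4, 313.7], 0.51)]
{'clock': 0.8, 'qpos': array([ 1.3,  0.3,  1.6, -0. ,  1.3, -0. ]), 'dq': array([-0., -0.,  0., -0.,  0., -0.]), 'effort': array([  0. , -41.2, -23.2,   0.1,   0. ,  -0. ]), 'tool_pos': array([153.8, 
[... 306 characters left out ...]
0.5,   -0.6,    0.6,  -93. ],
       [  -0.8,   -0.4,    0.4, -403.8],
       [   0. ,   -0.7,   -0.7,  744.8],
       [   0. ,    0. ,    0. ,    1. ]])}
{'camera_matrix': array([[388.4,   0. , 256.5],
       [  0. , 388.4, 191.7],
       [  0. ,   0. ,   1. ]]), 'T': array([[  -0. ,   -1. ,    0.2,  319.3],
       [  -1. ,    0. ,   -0. ,  -29.5],
       [   0. ,   -0.2,   -1. , 1291.5],
       [   0. ,    0. ,    0. ,    1. ]])}
{'camera_matrix': array([[291.8,   0. , 254.1],
       [  0. , 291.8, 193.7],
       [  0. ,   0. ,   1. ]]), 'T': array([[  0.3,   0.9,   0.3,  79.6],
       [  1. ,  -0.3,  -0.1, 575.9],
       [ -0. ,   0.3,  -1. , 384.1],
       [  0. ,   0. ,   0. ,   1. ]])}
```

Run:
```python
import cv2,numpy as np
a=cv2.imread("pics/a.png")[110:330,130:400];b=cv2.imread("pics/b.png")[140:300,130:350]
a=cv2.resize(a,(390,318));b=cv2.resize(b,None,fx=3.6,fy=3.6,interpolation=2)
cv2.imwrite("pics/b2.png",b)
a=cv2.resize(cv2.imread("pics/a.png")[130:320,140:400],None,fx=3,fy=3,interpolation=2);cv2.imwrite("pics/a2.png",a)
```

```text
(no output)
```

View pics/a2.png

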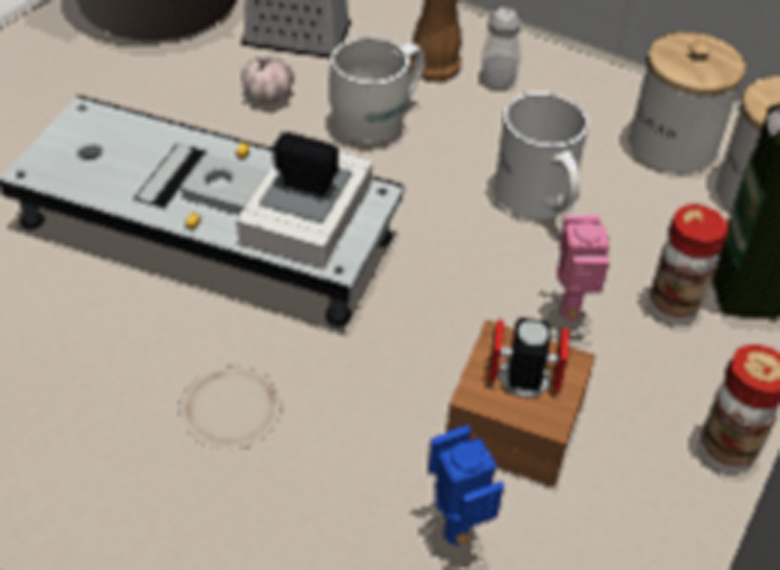

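View pics/b2.png

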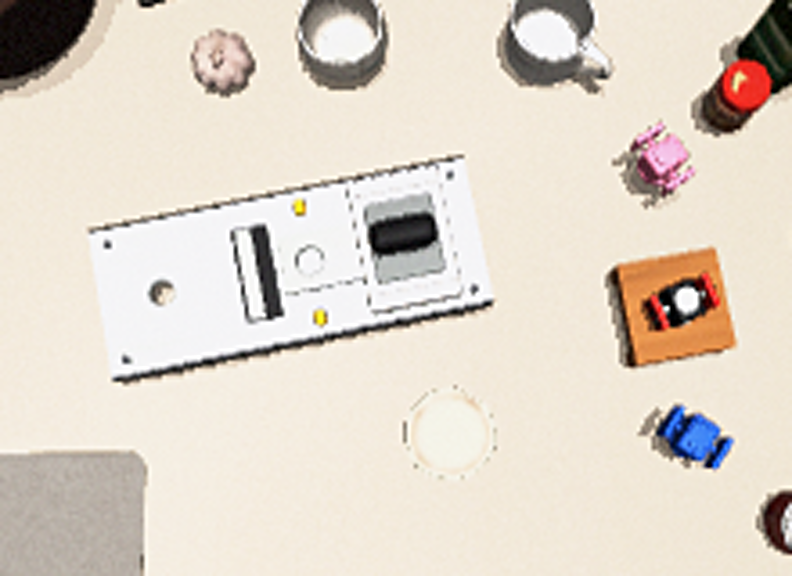

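The scene picture shows three pin-like things (full-picture column, row): pink (334,213), blue (295,292) and the black-core, red-button pin in the wooden stand (316,248). The last one fits: red buttons, black core, standing in the wood stand. The top crop confirms it at (320,223). The carriage handle is at top (242,205), slicer hole (175,221), tongue hole (216,212).

Run:
```python
from h import *
np.set_printoptions(precision=1,suppress=True)
t=lambda x,y:(y/3.6+140,x/3.6+130)
s=lambda x,y:(y/3+130,x/3+140)
for n,p,q in[("hole",t(162,292),s(90,152)),("handle",(205,240.2),(177.7,240.7)),("handletop",t(403,229),s(307,148)),("tongue",t(310,260),s(219,178)),("pin_grip",(224.5,319.3),(249.4,314.4)),("pintop",t(687,299),s(532,332)),("standc",t(675,306),s(525,370))]:
    print(n,*tri([ray("top",p),ray("scene",q)]))
h=atz("top",t(162,292),60);tg=atz("top",t(310,260),74);hd=atz("top",(204.7,241.5),135)
print(h,tg,hd)
for a,b in((h,tg),(h,hd)): print("yaw+y",np.degrees(np.arctan2(*(a-b)[1::-1])),np.linalg.norm((a-b)[:2]))
# deck edge lower and upper
for p,q in(((115,380),(493,306)),((90,230),(463,157))):
    a,b=atz("top",t(*p),60),atz("top",t(*q),60);print("edge",np.degrees(np.arctan2(*(a-b)[1::-1])),a,b)
a,b=atz("top",t(657,312),120),atz("top",t(709,292),120);print("pin y",a,b,np.degrees(np.arctan2(*(a-b)[1::-1])))
o=bot.get_obs();print(o["orientation"].round(4),o["clock"])
print(bot.calibration("wrist")["T"].round(3))
```

```text
hole [443.2 213.5  59.1] 0.9512231365942507
handle [482.8   3.1 141.9] 2.441680188039733
handletop [486.9  -0.8 135.6] 0.9211530371847829
tongue [469.   82.2  73.4] 0.9786092941167542
pin_grip [ 426.2 -238.6   86.9] 0.7157753288545095
pintop [ 428.6 -239.4  115.1] 0.37786530441679106
standc [ 427.6 -238.3   70.6] 2.2527041344767156
[442.4 214.   60. ] [468.3  82.9  74. ] [483.2   1.3 135. ]
yaw+y 101.1709347988779 133.67742150462493
yaw+y 100.84158309129782 216.5854075325668
edge 100.71890311375867 [365.9 252.6  60. ] [428.3 -77.4  60. ]
edge 100.99636857477574 [497.9 279.3  60. ] [562.3 -52.   60. ]
pin y [ 417.2 -212.6  120. ] [ 433.7 -257.   120. ] 110.4593149069119
[3.1 0.  2.9] 0.8
[[  0.3   0.9   0.3  79.6]
 [  1.   -0.3  -0.1 575.9]
 [ -0.    0.3  -1.  384.1]
 [  0.    0.    0.    1. ]]
```

```bash
cat >> h.py <<'E'
from scipy.spatial.transform import Rotation as R
def row(p,psi,o=None):
    o=o or bot.get_obs();Rc=R.from_euler("xyz",o["orientation"]);Rt=R.from_euler("xyz",[np.pi,0,np.radians(psi)])
    print("t",round(o["clock"],2),"pos",o["tool_pos"].round(1),"ori",o["orientation"].round(3),"F",o["force"].round(1),"gap",round(o["finger_gap"],1))
    print("ROW",(Rc.inv()*Rt).as_rotvec().round(3),Rc.inv().apply(np.array(p)-o["tool_pos"]).round(1))
E
python3 -c "
from h import *
row([486,1,220],100.9)"
```

```text
t 0.8 pos [153.8 554.  214. ] ori [3.142 0.    2.871] F [-1.9  0.2 -0.3] gap 91.3
ROW [ 0.   -0.    1.11] [-468.  -444.    -6.1]
```

Request:
servo_tool --targets "0 0 1.11 -468 -444 -6 0;0 0 1.11 -468 -444 -6 0;0 0 1.11 -468 -444 -6 0;0 0 1.11 -468 -444 -6 0;0 0 1.11 -468 -444 -6 0"

```text
clock: 1.3
tool_pos: [283.2, 338.1, 216.5]
orientation: [3.141, -0.0, 2.115]
force: [0.7, 0.9, 0.0]
finger_gap: 91.2
gripper_force: 0.0
```

```bash
python3 -c "
from h import *
row([486,1,220],100.9)"
```

```text
t 1.3 pos [283.2 338.1 216.5] ori [ 3.141 -0.     2.115] F [0.7 0.9 0. ] gap 91.2
ROW [ 0.001 -0.     0.354] [-393.4   -1.2   -3.5]
```

Request:
servo_tool --targets "0 0 0.354 -393 -1 -3 0;0 0 0.354 -393 -1 -3 0;0 0 0.354 -393 -1 -3 0;0 0 0.354 -393 -1 -3 0;0 0 0.354 -393 -1 -3 0"

```text
clock: 1.8
tool_pos: [413.4, 124.4, 218.6]
orientation: [3.14, -0.0, 1.767]
force: [0.4, 1.1, 0.6]
finger_gap: 90.9
gripper_force: 0.0
```

```bash
cat > look.py <<'E'
from h import *
import sys
# usage: look.py pic names...
def look(pic,names):
    cal=bot.calibration("wrist");im=bot.get_image("wrist");cv2.imwrite("pics/"+pic,im);out={}
    for n in names:
        r=bot.place_of("wrist",n);out[n]=[(x["centre"],round(x["conf"],2)) for x in r[:3]]
        print(n,[(np.round(c,1).tolist(),f) for c,f in out[n]])
    return cal,out
E
python3 - <<'E'
from look import *
import pickle
cal,o=look("w1.png",["carriage_handle","tongue_hole","slicer_hole"]);pickle.dump((cal,o),open("w1.p","wb"))
row([486,1,220],100.9)
E
```

```text
carriage_handle [([319.0, 298.8], 0.68)]
tongue_hole [([223.1, 294.8], 0.55)]
slicer_hole [([106.8, 297.1], 0.6)]
t 2.0 pos [412.9 125.5 218.2] ori [-3.141e+00 -1.000e-03  1.763e+00] F [ 0.4 -0.2 -0.6] gap 91.3
ROW [-0.    -0.001  0.002] [-136.2   47.9   -1.9]
```

Request:
servo_tool --targets "0 0 0 -136 48 -2 0;0 0 0 -136 48 -2 0;0 0 0 -136 48 -2 0;0 0 0 -136 48 -2 0"

```text
clock: 2.4
tool_pos: [488.4, 0.5, 220.1]
orientation: [3.14, 0.001, 1.765]
force: [-0.7, 0.0, -0.8]
finger_gap: 91.3
gripper_force: 0.0
```

Run:
```python
from look import *
import pickle
np.set_printoptions(precision=1,suppress=True)
cal,o=look("w2.png",["carriage_handle","tongue_hole","slicer_hole"])
c1,o1=pickle.load(open("w1.p","rb"))
for n in o:
    for z in (126,74,60): 
        if o[n]:print(n,z,atz("wrist",o1[n][0][0],z,c1),atz("wrist",o[n][0][0],z,cal))
    if o[n]: print("tri",tri([ray("wrist",o1[n][0][0],c1),ray("wrist",o[n][0][0],cal)]))
row([486,1,109],100.9)
```

```text
carriage_handle [([195.4, 252.4], 0.7)]
tongue_hole [([101.9, 249.8], 0.91)]
slicer_hole []
carriage_handle 126 [486.3   1.7 126. ] [486.4   1.9 126. ]
carriage_handle 74 [503.8 -37.7  74. ] [489.1 -12.9  74. ]
carriage_handle 60 [508.5 -48.3  60. ] [489.8 -16.9  60. ]
tri (array([486.3,   1.9, 126.2]), np.float64(0.10329278089895927))
tongue_hole 126 [456.8 107.1 126. ] [468.1  84.  126. ]
tongue_hole 74 [468.4  88.6  74. ] [467.1  85.3  74. ]
tongue_hole 60 [471.6  83.6  60. ] [466.9  85.7  60. ]
tri (array([468.3,  86.2,  69.5]), np.float64(1.4148399103498268))
t 2.6 pos [485.4   4.1 220. ] ori [-3.1 -0.   1.8] F [-0.2  0.8 -0.8] gap 91.1
ROW [-0. -0.  0.] [ -3.3   0.1 111. ]
```

View pics/w2.png

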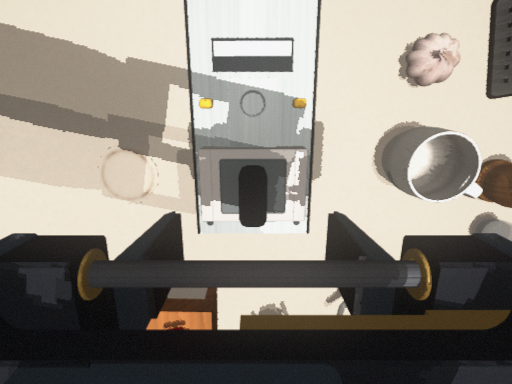

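The wrist picture shows the handle centred at column 252, row 195 with its bar along the image vertical. The tool is therefore aligned, so I go down and grip.

Request:
servo_tool --targets "0 0 0 -2 0 50 0;0 0 0 -2 0.5 90 0;0 0 0 -2 0.5 111 0;0 0 0 -2 0.5 111 1;0 0 0 -2 0.5 111 1"

```text
clock: 3.1
tool_pos: [487.2, 1.6, 109.9]
orientation: [3.141, -0.0, 1.769]
force: [0.3, -0.0, 0.3]
finger_gap: 78.0
gripper_force: 0.0
```

Request:
servo_tool --targets "0 0 0 0 0 0 1;0 0 0 0 0 0 1;0 0 0 0 0 0 1;0 0 0 0 0 0 1"

```text
clock: 3.5
tool_pos: [487.5, 0.4, 109.8]
orientation: [3.14, 0.0, 1.767]
force: [1.2, -0.1, -0.1]
finger_gap: 45.9
gripper_force: 0.0
```

Request:
servo_tool --targets "0 0 0 0 0 0 1;0 0 0 0 0 0 1;0 0 0 0 0 0 1;0 0 0 0 0 0 1"

```text
clock: 3.9
tool_pos: [487.1, 0.3, 109.2]
orientation: [-3.141, -0.0, 1.767]
force: [-0.5, 0.8, 1.7]
finger_gap: 26.2
gripper_force: 30.0
```

Request:
servo_tool --targets "0 0 0 0 0 -6 1;0 0 0 0 0 -12 1;0 0 0 0 0 -18 1;0 0 0 0 0 -18 1"

```text
clock: 4.3
tool_pos: [487.0, 0.3, 127.9]
orientation: [3.141, 0.0, 1.767]
force: [0.3, -0.8, -3.2]
finger_gap: 26.1
gripper_force: 30.0
```

Run:
```python
from h import *
o=bot.get_obs();print(o["orientation"].round(4))
p=o["tool_pos"];u=np.array([np.cos(np.radians(100.9)),np.sin(np.radians(100.9)),0])
row(p+u*132,100.9)
print(o["gripper_force"])
```

```text
[3.1414e+00 1.0000e-04 1.7668e+00]
t 4.3 pos [4.870e+02 3.000e-01 1.279e+02] ori [3.141 0.    1.767] F [ 0.3 -0.8 -3.2] gap 26.1
ROW [0.    0.    0.006] [132.    0.8  -0. ]
29.99858647584915
```

Request:
servo_tool --targets "0 0 0 25 0 0 1;0 0 0 55 0.3 0 1;0 0 0 85 0.5 0 1;0 0 0 110 0.7 0 1;0 0 0 120 0.7 0 1"

```text
clock: 4.8
tool_pos: [463.4, 119.5, 126.9]
orientation: [-3.14, 0.0, 1.769]
force: [-0.2, -2.4, -3.8]
finger_gap: 25.9
gripper_force: 30.0
```

Request:
servo_tool --targets "0 0 0 3 0 0 1;0 0 0 6 0 0 1;0 0 0 9 0 0 1;0 0 0 9 0 0 1"

```text
clock: 5.2
tool_pos: [462.0, 126.6, 126.9]
orientation: [-3.14, -0.0, 1.766]
force: [-2.0, -1.2, -3.0]
finger_gap: 26.2
gripper_force: 30.0
```

Request:
servo_tool --targets "0 0 0 2 0 0 1;0 0 0 4 0 0 1;0 0 0 4 0 0 1"

```text
clock: 5.5
tool_pos: [461.2, 130.9, 127.0]
orientation: [-3.14, -0.0, 1.767]
force: [-3.7, -1.3, -2.8]
finger_gap: 25.5
gripper_force: 30.0
```

Request:
servo_tool --targets "0 0 0 2 0 0 1;0 0 0 4 0 0 1;0 0 0 4 0 0 1"

```text
clock: 5.8
tool_pos: [460.9, 132.1, 126.9]
orientation: [-3.14, 0.006, 1.769]
force: [-1.3, -10.9, -2.8]
finger_gap: 25.6
gripper_force: 30.0
```

Request:
servo_tool --targets "0 0 0 0 0 5 1;0 0 0 0 0 10 1;0 0 0 0 0 15 1;0 0 0 0 0 18 1;0 0 0 0 0 18.5 1"

```text
clock: 6.3
tool_pos: [461.0, 132.0, 109.1]
orientation: [-3.14, 0.006, 1.769]
force: [-4.4, -11.2, 6.7]
finger_gap: 26.0
gripper_force: 30.0
```

Down against the deck. I open and rise, then look.

Request:
servo_tool --targets "0 0 0 0 0 0 0;0 0 0 0 0 0 0;0 0 0 0 0 0 0;0 0 0 0 0 0 0;0 0 0 0 0 0 0"

```text
clock: 6.8
tool_pos: [461.6, 135.3, 108.9]
orientation: [3.14, -0.0, 1.767]
force: [0.6, 0.2, 0.7]
finger_gap: 63.1
gripper_force: 0.0
```

Request:
servo_tool --targets "0 0 0 0 0 -40 0;0 0 0 0 0 -80 0;0 0 0 0 0 -110 0;0 0 0 0 0 -110 0"

```text
clock: 7.2
tool_pos: [463.9, 135.8, 223.2]
orientation: [3.131, -0.001, 1.767]
force: [0.0, -0.1, -0.2]
finger_gap: 91.0
gripper_force: 0.0
```

Run:
```python
from look import *
import pickle
np.set_printoptions(precision=1,suppress=True)
cal,o=look("w3.png",["carriage_handle","tongue_hole","slicer_hole"]);pickle.dump((cal,o),open("w3.p","wb"))
for n,z in(("carriage_handle",126),("tongue_hole",74),("slicer_hole",60)):
    for c,f in o[n]: print(n,f,atz("wrist",c,z,cal))
row([426.5,-238.7,215],20.5)
```

```text
carriage_handle [([197.1, 248.0], 0.84)]
tongue_hole [([106.4, 248.0], 0.67)]
slicer_hole [([107.9, 249.7], 0.92)]
carriage_handle 0.84 [459.1 134.2 126. ]
tongue_hole 0.67 [442.7 216.4  74. ]
slicer_hole 0.92 [444.6 215.4  60. ]
t 7.4 pos [460.2 134.7 217.3] ori [-3.1  0.   1.8] F [0.4 0.8 0.8] gap 91.0
ROW [-0.   0.   1.4] [-359.7 -105.8    2.6]
```

View pics/w3.png

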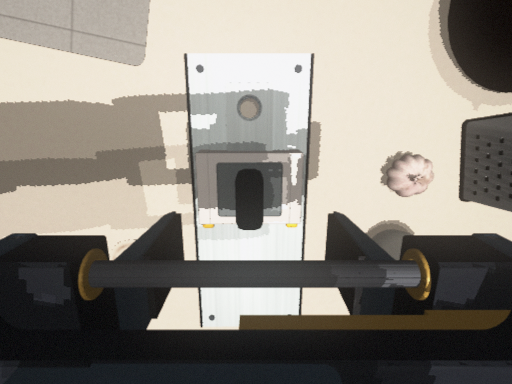

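The picture shows the carriage parked behind the ridges (yellow at row 225) and the tongue hole at (249,107), with the deck hole showing through it. Now to the pin.

Request:
servo_tool --targets "0 0 1.4 -360 -106 0 0;0 0 1.4 -360 -106 0 0;0 0 1.4 -360 -106 0 0;0 0 1.4 -360 -106 0 0;0 0 1.4 -360 -106 0 0"

```text
clock: 7.9
tool_pos: [437.3, -115.6, 217.2]
orientation: [-3.139, 0.001, 1.011]
force: [1.6, -0.0, 0.5]
finger_gap: 91.4
gripper_force: 0.0
```

Request:
servo_tool --targets "0 0 0 0 0 0 0"

```text
clock: 8.0
tool_pos: [437.2, -119.0, 217.1]
orientation: [-3.14, 0.003, 1.008]
force: [-0.3, -0.1, -0.7]
finger_gap: 91.3
gripper_force: 0.0
```

Run:
```python
from h import *
row([426.5,-238.7,215],20.5)
```

```text
t 8.0 pos [ 437.2 -119.   217.1] ori [-3.140e+00  3.000e-03  1.008e+00] F [-0.3 -0.1 -0.7] gap 91.3
ROW [-0.001  0.003  0.65 ] [-106.9   54.9    2.3]
```

Request:
servo_tool --targets "0 0 0.65 -107 55 0 0;0 0 0.65 -107 55 0 0;0 0 0.65 -107 55 0 0;0 0 0.65 -107 55 0 0;0 0 0.65 -107 55 0 0"

```text
clock: 8.5
tool_pos: [428.5, -233.7, 216.9]
orientation: [-3.138, 0.002, 0.363]
force: [-0.2, 0.1, -0.2]
finger_gap: 91.2
gripper_force: 0.0
```

Run:
```python
from look import *
import pickle
np.set_printoptions(precision=1,suppress=True)
cal,o=look("w4.png",["pin_grip","pin_shoulder"]);pickle.dump((cal,o),open("w4.p","wb"))
for n,z in(("pin_grip",88),("pin_shoulder",60)):
    for c,f in o[n]: print(n,f,atz("wrist",c,z,cal))
im=cv2.imread("pics/w4.png").astype(int);m=((im[...,2]>120)&(im[...,1]<70)&(im[...,0]<70)).astype(np.uint8)
n,l,s,c=cv2.connectedComponentsWithStats(m)
for i in range(1,n):
    if s[i,4]>25: print(s[i],c[i],atz("wrist",(c[i][1],c[i][0]),98,cal))
cv2.imwrite("pics/w4c.png",cv2.resize(cv2.imread("pics/w4.png")[100:300,150:360],None,fx=2.8,fy=2.8,interpolation=2))
row([426.5,-238.7,215],20.5)
```

```text
pin_grip [([187.7, 262.4], 0.67), ([276.6, 231.6], 0.65), ([59.4, 296.8], 0.6)]
pin_shoulder [([66.0, 295.9], 0.92), ([264.2, 232.0], 0.92), ([181.6, 260.4], 0.87)]
pin_grip 0.67 [ 429.9 -240.8   88. ]
pin_grip 0.65 [ 318.  -246.1   88. ]
pin_grip 0.6 [ 557.8 -225.8   88. ]
pin_shoulder 0.92 [ 557.  -229.3   60. ]
pin_shoulder 0.92 [ 317.6 -244.5   60. ]
pin_shoulder 0.87 [ 429.2 -239.3   60. ]
[ 381    0   52   46 1628] [406.7  21.2] [ 618.6 -303.4   98. ]
[405 158  46  43 812] [428.3 179.5] [ 500.1 -393.7   98. ]
[282 176   6  29 143] [284.7 189. ] [ 439.1 -261.4   98. ]
[234 178   6  28 109] [236.2 191.8] [ 418.6 -216.1   98. ]
t 8.65 pos [ 428.8 -233.1  217.4] ori [-3.1  0.   0.4] F [-0.  -0.8 -0.2] gap 91.6
ROW [-0.  0.  0.] [-4.1  4.4  2.4]
```

View pics/w4c.png

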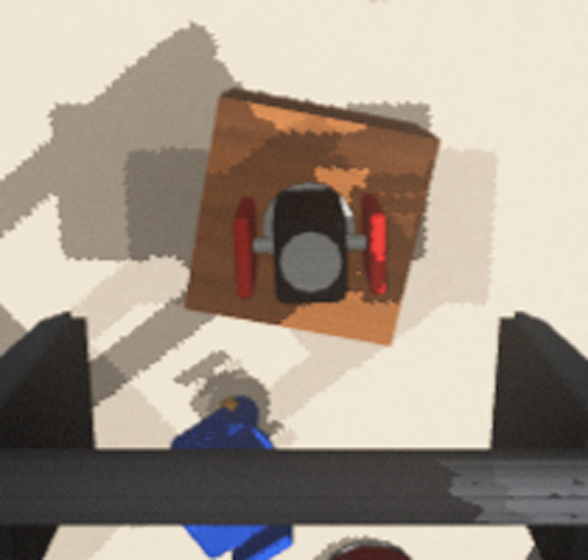

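The picture shows the real pin in the stand, full-picture centre about (262,188), with buttons left and right about 3° off the tool's y axis. Blue is a separate pin at (231,277). I correct and descend over the real pin.

Run:
```python
from h import *
row([429,-239.5,120],23.2);row([429,-239.5,69],23.2)
```

```text
t 8.65 pos [ 428.8 -233.1  217.4] ori [-3.139e+00  1.000e-03  3.690e-01] F [-0.  -0.8 -0.2] gap 91.6
ROW [-0.002  0.001 -0.036] [-1.9  6.3 97.4]
t 8.65 pos [ 428.8 -233.1  217.4] ori [-3.139e+00  1.000e-03  3.690e-01] F [-0.  -0.8 -0.2] gap 91.6
ROW [-0.002  0.001 -0.036] [ -1.9   6.4 148.4]
```

Request:
servo_tool --targets "0 0 -0.036 -2 6 0 0;0 0 -0.036 -2 6 45 0;0 0 -0.036 -2 6 75 0;0 0 -0.036 -2 6 75 0"

```text
clock: 9.05
tool_pos: [426.5, -237.9, 139.6]
orientation: [-3.133, 0.006, 0.405]
force: [-0.5, 0.6, 0.6]
finger_gap: 91.1
gripper_force: 0.0
```

Run:
```python
from look import *
import pickle
np.set_printoptions(precision=1,suppress=True)
cal,o=look("w5.png",["pin_grip","pin_shoulder"])
for n,z in(("pin_grip",88),("pin_shoulder",60)):
    for c,f in o[n]: print(n,f,atz("wrist",c,z,cal))
c1,o1=pickle.load(open("w4.p","rb"))
print(tri([ray("wrist",o1["pin_grip"][0][0],c1),ray("wrist",o["pin_grip"][0][0],cal)]))
row([429,-239.5,69],23.2)
```

```text
pin_grip [([317.2, 215.2], 0.9), ([38.9, 314.8], 0.83)]
pin_shoulder [([195.2, 259.5], 0.89), ([47.7, 309.1], 0.74), ([293.6, 219.6], 0.74)]
pin_grip 0.9 [ 318.4 -244.3   88. ]
pin_grip 0.83 [ 556.3 -225.5   88. ]
pin_shoulder 0.89 [ 431.8 -238.8   60. ]
pin_shoulder 0.74 [ 556.4 -226.5   60. ]
pin_shoulder 0.74 [ 323.2 -243.    60. ]
(array([ 475.2, -215. ,  281.1]), np.float64(2.991858437416943))
t 9.2 pos [ 430.4 -240.5  144.8] ori [ 3.1 -0.   0.4] F [ 0.2  0.  -0.3] gap 91.1
ROW [ 0. -0. -0.] [-1.  -1.5 75.8]
```

Request:
servo_tool --targets "0 0 0 0 -1 40 0;0 0 0 0 -1 65 0;0 0 0 0 -1 76 0;0 0 0 0 -1 76 0;0 0 0 0 -1 76 1"

```text
clock: 9.7
tool_pos: [430.2, -240.1, 69.2]
orientation: [3.139, -0.002, 0.403]
force: [-0.1, 0.8, 0.1]
finger_gap: 85.8
gripper_force: 0.0
```

Request:
servo_tool --targets "0 0 0 0 0 0 1;0 0 0 0 0 0 1;0 0 0 0 0 0 1;0 0 0 0 0 0 1;0 0 0 0 0 0 1"

```text
clock: 10.2
tool_pos: [429.2, -239.6, 68.1]
orientation: [3.141, -0.001, 0.403]
force: [-0.7, 0.5, 3.4]
finger_gap: 46.3
gripper_force: 5.9
```

Request:
servo_tool --targets "0 0 0 0 0 0 1;0 0 0 0 0 0 1;0 0 0 0 0 0 1"

```text
clock: 10.5
tool_pos: [429.2, -239.6, 68.3]
orientation: [3.141, -0.001, 0.403]
force: [-0.9, -0.1, 5.1]
finger_gap: 40.1
gripper_force: 30.0
```

Request:
servo_tool --targets "0 0 0 0 0 -4 1;0 0 0 0 0 -8 1;0 0 0 0 0 -14 1;0 0 0 0 0 -20 1"

```text
clock: 10.9
tool_pos: [428.8, -239.3, 88.0]
orientation: [-3.141, 0.0, 0.403]
force: [-0.0, 0.1, -2.4]
finger_gap: 40.2
gripper_force: 30.0
```

Request:
servo_tool --targets "0 0 0 0 0 -20 1;0 0 0 0 0 -50 1;0 0 0 0 0 -90 1;0 0 0 0 0 -110 1;0 0 0 0 0 -110 1"

```text
clock: 11.4
tool_pos: [430.7, -240.4, 201.0]
orientation: [3.135, -0.005, 0.403]
force: [0.7, -0.1, -1.4]
finger_gap: 40.2
gripper_force: 30.0
```

Run:
```python
from look import *
np.set_printoptions(precision=1,suppress=True)
cal,o=look("w6.png",["pin_grip","pin_shoulder","pin_tip"])
cv2.imwrite("pics/s6.png",bot.get_image("scene")[130:330,200:400])
for n in ("pin_grip","pin_shoulder","pin_tip"):
    print(n,[(x["centre"],round(x["conf"],2)) for x in bot.place_of("scene",n)[:4]])
im=cv2.imread("pics/s6.png");w=cv2.imread("pics/w6.png")
cv2.imwrite("pics/c6.png",np.hstack([cv2.resize(im,(400,400),interpolation=2),cv2.resize(w[100:300,150:350],(400,400),interpolation=2)]))
row([442.5,216,190],100.9)
```

```text
pin_grip [([250.1, 250.5], 0.97), ([59.4, 292.5], 0.63), ([283.2, 219.2], 0.58)]
pin_shoulder [([65.8, 292.6], 0.95), ([227.2, 256.6], 0.66)]
pin_tip [([203.6, 255.8], 0.86)]
pin_grip [([207.2, 323.7], 0.94), ([291.8, 292.7], 0.9), ([213.2, 334.6], 0.65), ([189.9, 204.1], 0.62)]
pin_shoulder [([296.8, 292.7], 0.94), ([224.5, 330.4], 0.72), ([217.3, 320.4], 0.56), ([235.8, 319.0], 0.54)]
pin_tip [([231.7, 319.3], 0.94), ([309.3, 289.1], 0.85), ([232.6, 327.1], 0.69)]
t 11.8 pos [ 428.4 -239.1  196.5] ori [-3.1  0.   0.4] F [ 0.9 -0.  -1.2] gap 40.5
ROW [-0.  -0.  -1.4] [ 191.4 -413.2    7.1]
```

View pics/c6.png

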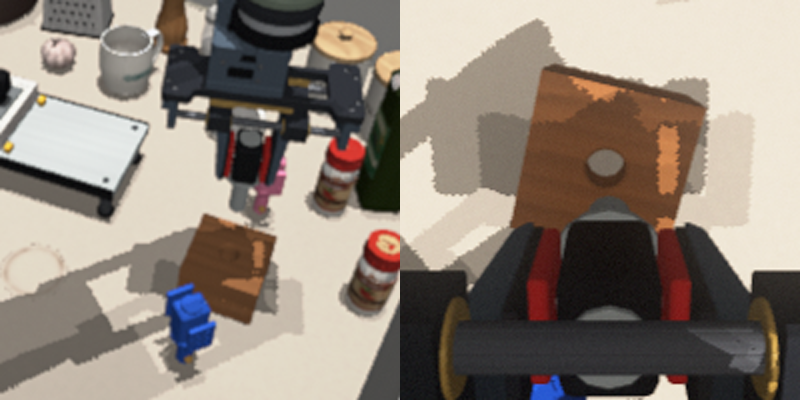

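Held upright with the squeeze kept, and the pin is clear of the stand. I travel higher than the handle and turn the pin so that the fingers close across the slicer.

Request:
servo_tool --targets "0 0 0 40 -60 -35 1;0 0 -0.15 65 -110 -35 1;0 0 -0.3 85 -160 -35 1;0 0 -0.45 105 -210 -35 1;0 0 -0.6 125 -260 -35 1"

```text
clock: 12.3
tool_pos: [442.4, 5.6, 232.0]
orientation: [3.142, -0.0, 1.008]
force: [1.8, 0.4, -2.3]
finger_gap: 40.2
gripper_force: 30.0
```

Run:
```python
from look import *
np.set_printoptions(precision=1,suppress=True)
row([442.5,216,230],100.9)
```

```text
t 12.3 pos [442.4   5.6 232. ] ori [ 3.1 -0.   1. ] F [ 1.8  0.4 -2.3] gap 40.2
ROW [ 0.  -0.  -0.8] [ 178.  -112.1    2.1]
```

Request:
servo_tool --targets "0 0 -0.15 30 -20 0 1;0 0 -0.3 60 -40 0 1;0 0 -0.45 90 -55 0 1;0 0 -0.6 115 -72 0 1;0 0 -0.75 127 -80 0 1"

```text
clock: 12.8
tool_pos: [443.2, 156.2, 231.6]
orientation: [-3.141, -0.001, 1.761]
force: [-0.3, -0.8, -1.6]
finger_gap: 40.2
gripper_force: 30.0
```

Request:
servo_tool --targets "0 0 0 0 0 0 1;0 0 0 0 0 0 1"

```text
clock: 13.0
tool_pos: [443.3, 153.6, 231.7]
orientation: [-3.14, 0.001, 1.751]
force: [-0.2, 0.3, -1.0]
finger_gap: 40.4
gripper_force: 30.0
```

Run:
```python
from look import *
import pickle
np.set_printoptions(precision=1,suppress=True)
cal,o=look("w7.png",["pin_grip","pin_shoulder","slicer_hole","tongue_hole","carriage_handle"])
pickle.dump((cal,o),open("w7.p","wb"))
ob=bot.get_obs();z=ob["tool_pos"][2]+19.7;Rc=R.from_euler("xyz",ob["orientation"])
for n,zz in(("pin_grip",z),("pin_shoulder",z-28),("slicer_hole",60),("tongue_hole",74),("carriage_handle",126)):
    for c,f in o[n]:
        p=atz("wrist",c,zz,cal);print(n,f,p,Rc.inv().apply(p-ob["tool_pos"]))
c3,o3=pickle.load(open("w3.p","rb"))
for n in("slicer_hole","tongue_hole"):
    if o[n]: print("tri",tri([ray("wrist",o3[n][0][0],c3),ray("wrist",o[n][0][0],cal)]))
row([443,216,230],100.9)
cv2.imwrite("pics/w7c.png",cv2.resize(cv2.imread("pics/w7.png")[0:290,100:420],None,fx=2,fy=2,interpolation=2))
```

```text
pin_grip [([249.9, 254.2], 0.94)]
pin_shoulder [([229.7, 254.7], 0.75)]
slicer_hole [([128.9, 264.5], 0.59)]
tongue_hole [([125.5, 265.0], 0.83)]
carriage_handle [([216.4, 268.6], 0.66)]
pin_grip 0.94 [442.8 156.4 251.9] [  3.3  -0.3 -19.7]
pin_shoulder 0.75 [443.  156.9 223.9] [3.8 0.  8.3]
slicer_hole 0.59 [444.1 213.3  60. ] [ 59.1  11.2 172.2]
tongue_hole 0.83 [443.3 217.7  74. ] [ 63.5  11.3 158.2]
carriage_handle 0.66 [461.5 133.  126. ] [-23.   14.  106.2]
tri (array([444.1, 214.7,  76.3]), np.float64(0.8749625971192996))
tri (array([443.1, 217. ,  68.5]), np.float64(0.6904246805280572))
t 13.3 pos [443.6 153.2 232.2] ori [ 3.1 -0.   1.8] F [-0.2  0.1 -1.7] gap 40.0
ROW [ 0. -0. -0.] [61.9 10.7  2.2]
```

View pics/w7c.png

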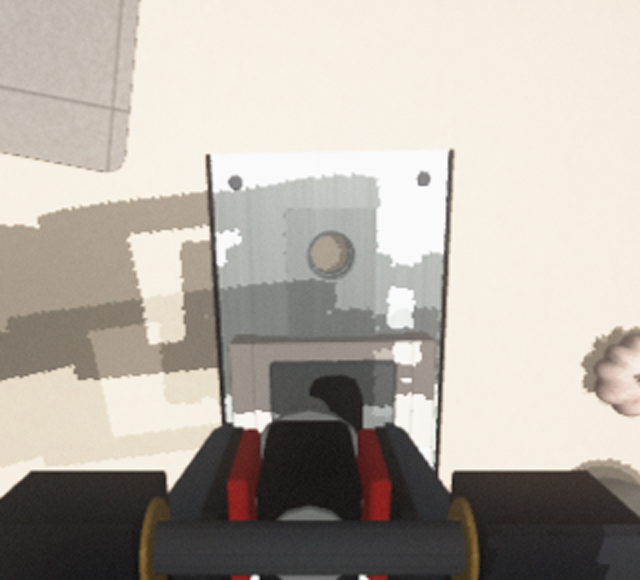

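Request:
servo_tool --targets "0 0 0 30 6 0 1;0 0 0 59.5 11 0 1;0 0 0 59.5 11 40 1;0 0 0 59.5 11 75 1;0 0 0 59.5 11 82 1"

```text
clock: 13.8
tool_pos: [440.9, 213.0, 146.8]
orientation: [-3.134, 0.002, 1.752]
force: [-0.3, 0.2, -2.5]
finger_gap: 40.0
gripper_force: 30.0
```

Request:
servo_tool --targets "0 0 0 0 0 0 1;0 0 0 0 0 0 1"

```text
clock: 14.0
tool_pos: [444.9, 214.7, 151.8]
orientation: [3.139, -0.001, 1.752]
force: [0.6, 0.1, -1.4]
finger_gap: 40.4
gripper_force: 30.0
```

Run:
```python
from look import *
np.set_printoptions(precision=1,suppress=True)
row([443.3,215.7,140],100.9)
z=bot.get_obs()["tool_pos"][2]+19.7
im=bot.get_image("scene");cv2.imwrite("pics/s8.png",im);cv2.imwrite("pics/s8c.png",cv2.resize(im[100:240,110:300],None,fx=4,fy=4,interpolation=2))
for n,zz in(("pin_grip",z),("pin_shoulder",z-28),("pin_tip",z-80),("tongue_hole",74)):
    print(n,[(np.round(x["centre"],1),round(x["conf"],2),atz("scene",x["centre"],zz)) for x in bot.place_of("scene",n)[:4]])
```

```text
t 14.0 pos [444.9 214.7 151.8] ori [ 3.1 -0.   1.8] F [ 0.6  0.1 -1.4] gap 40.4
ROW [ 0. -0. -0.] [ 1.3 -1.4 11.8]
pin_grip [(array([290.9, 291.2]), 0.91, array([ 252.7, -266.2,  171.5])), (array([214. , 333.9]), 0.9, array([ 468.7, -251.6,  171.5])), (array([148.1, 162.1]), 0.83, array([440.1, 215.4, 171.5])), (array([197.6, 316.4]), 0.52, array([ 493.9, -197.9,  171.5]))]
pin_shoulder [(array([296. , 291.5]), 0.91, array([ 260.5, -265.1,  143.5])), (array([157.9, 162.7]), 0.82, array([435. , 214.4, 143.5])), (array([221.9, 332.4]), 0.75, array([ 472. , -251.4,  143.5])), (array([280.4, 381.7]), 0.59, array([ 384.5, -392.7,  143.5]))]
pin_tip [(array([172.3, 168.5]), 0.75, array([442.1, 210.6,  91.5])), (array([233.2, 328.2]), 0.72, array([ 482.6, -244.8,   91.5])), (array([308.9, 290. ]), 0.59, array([ 264.6, -264.4,   91.5])), (array([196.5, 319.3]), 0.52, array([ 583.7, -173.5,   91.5]))]
tongue_hole [(array([179.3, 166.7]), 0.61, array([431.4, 210.7,  74. ]))]
```

View pics/s8c.png

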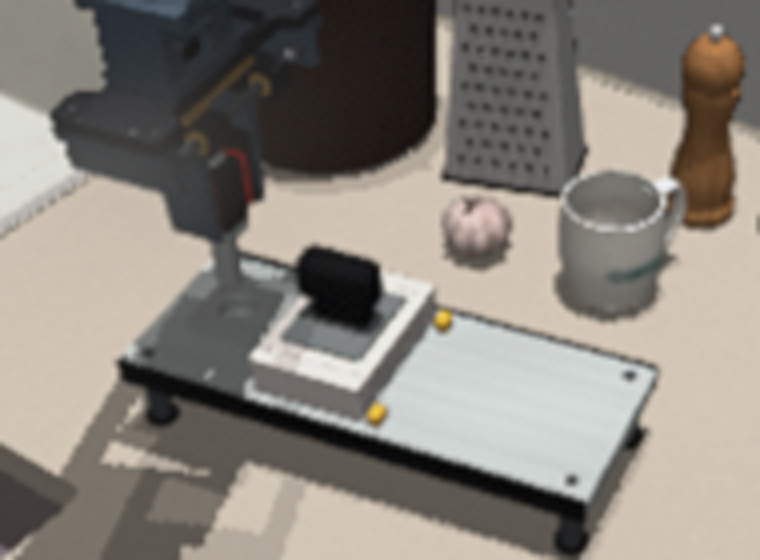

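Run:
```python
from h import *
np.set_printoptions(precision=1,suppress=True)
f=lambda x,y:(y/4+100,x/4+110)
im=cv2.imread("pics/s8.png")
g=cv2.cvtColor(im[160:185,155:185],cv2.COLOR_BGR2GRAY);print(g)
for x,y in((228,288),(228,284)): print("tip",atz("scene",f(x,y),91.5))
for x,y in((241,307),(238,307)): print("hole",atz("scene",f(x,y),74))
K=bot.calibration("scene");P=np.linalg.inv(K["T"])
def px(p):
    q=P@np.append(p,1);q=K["camera_matrix"]@q[:3];return (q[:2]/q[2]).round(1)
print(px([443.3,215.7,74]),px([443.3,215.7,91.5]),px([443.3,215.7,123]))
```

```text
[[196 196 196 194 193 181 157 115  77  65  69  82  80  84 156 193 197 196
  197 197 196 196 197 197 196 196 195 196 196 196]
 [194 195 195 196 196 196 193 154 105  86  88  90  84  82 132 182 195 197
  197 197 197 197 197 196 196 197 196 196 196 198]
 [194 194 194 194 194 197 196 162 109  89  90  90  86  78  99 143 165 176
  190 197 197 196 198 198 197 197 196 197 199 197]
 [195 195 195 194 194 195 194 165 113  88  90  90  86  78  68  80  93 114
  146 160 173 179 191 196 197 199 198 198 199 176]
 [195 195 195 195 195 195 196 183 131  89  89  90  87  80  73  97  89  76
   73  80 108 122 146 160 174 192 197 198 187 127]
 [195 195 196 196 196 196 200 202 148  93  88  90  87  80  80 139 149 140
  135 129 100  77  77  75 107 145 161 174 154  91]
 [195 196 196 195 196 199 204 192 139  92  88  90  88  80  83 162 185 181
  180 178 155 139 131  98  75  78  82 107 101  58]
 [196 195 196 195 187 179 180 154 115  91  88  89  87  82  79 133 172 180
  181 181 179 180 177 154 139 134 105  77  58  32]
 [196 196 196 187 162 136 129 124 108  90  86  89  88  83  76 100 139 158
  173 179 180 180 179 164 
[... 1465 characters left out ...]
  88  88
   88  88  87  89 118 151 179 204 209 187 141 113]
 [ 93  90  89  87  87  87  87  87  87  86  86  87  86  86  87  85  87  86
   87  86  86  92 145 175 201 209 191 152 118 111]
 [ 93  91  89  88  88  87  87  87  88  88  87  87  87  88  88  87  86  87
   86  86  86  95 155 193 207 193 152 118 110 111]
 [ 93  94  92  92  90  89  89  88  87  88  87  88  87  87  88  88  88  88
   86  87 115 137 180 205 200 162 122 110 111 112]
 [ 93  94  93  92  91  92  90  90  90  89  89  88  88  88  87  88  88  87
   86  92 148 182 202 209 197 147 109 107 110 109]]
tip [440.8 214.9  91.5]
tip [444.  217.8  91.5]
hole [444.8 210.   74. ]
hole [443.7 211.7  74. ]
[168.3 176.3] [167.4 171.4] [165.7 162.3]
```

The scene picture shows the shank (column ≈166.5) straight above the tongue hole (169,176), within about 1 mm. I shift slightly and lower in small steps.

Request:
servo_tool --targets "0 0 0 -1 -1.4 5 1;0 0 0 -1 -1.4 12 1;0 0 0 -1 -1.4 16 1;0 0 0 -1 -1.4 20 1;0 0 0 -1 -1.4 20 1"

```text
clock: 14.75
tool_pos: [441.9, 213.0, 129.4]
orientation: [-3.14, 0.0, 1.753]
force: [0.1, -0.3, -1.5]
finger_gap: 40.5
gripper_force: 30.0
```

Request:
servo_tool --targets "0 0 0 0 0 2 1;0 0 0 0 0 4 1;0 0 0 0 0 6 1"

```text
clock: 15.05
tool_pos: [442.5, 213.2, 124.1]
orientation: [3.141, -0.0, 1.753]
force: [1.1, -0.1, -1.7]
finger_gap: 40.6
gripper_force: 30.0
```

Request:
servo_tool --targets "0 0 0 0 0 3 1;0 0 0 0 0 6 1;0 0 0 0 0 9 1;0 0 0 0 0 11 1"

```text
clock: 15.45
tool_pos: [442.4, 213.2, 112.9]
orientation: [3.141, -0.0, 1.753]
force: [0.7, 0.4, -1.4]
finger_gap: 40.2
gripper_force: 30.0
```

Request:
servo_tool --targets "0 0 0 0 0 4 1;0 0 0 0 0 8 1;0 0 0 0 0 12 1;0 0 0 0 0 15 1"

```text
clock: 15.85
tool_pos: [442.5, 213.2, 97.8]
orientation: [3.141, -0.0, 1.753]
force: [1.2, 0.3, -1.4]
finger_gap: 40.2
gripper_force: 30.0
```

Request:
servo_tool --targets "0 0 0 0 0 4 1;0 0 0 0 0 8 1;0 0 0 0 0 12 1;0 0 0 0 0 14 1"

```text
clock: 16.25
tool_pos: [442.5, 213.2, 83.9]
orientation: [3.141, -0.0, 1.753]
force: [1.2, -0.2, -1.5]
finger_gap: 40.0
gripper_force: 30.0
```

Request:
servo_tool --targets "0 0 0 0 0 1 1;0 0 0 0 0 2 1;0 0 0 0 0 2.5 1"

```text
clock: 16.55
tool_pos: [442.5, 213.3, 81.9]
orientation: [3.141, -0.0, 1.753]
force: [0.6, -0.6, 1.4]
finger_gap: 40.6
gripper_force: 30.0
```

Request:
servo_tool --targets "0 0 0 0 0 0.5 1;0 0 0 0 0 1 1;0 0 0 0 0 1 1"

```text
clock: 16.85
tool_pos: [442.5, 213.4, 81.3]
orientation: [3.141, -0.0, 1.753]
force: [-0.3, 0.5, 5.0]
finger_gap: 40.3
gripper_force: 30.0
```

Request:
servo_tool --targets "0 0 0 0 0 0 0;0 0 0 0 0 0 0;0 0 0 0 0 0 0;0 0 0 0 0 0 0;0 0 0 0 0 0 0"

```text
clock: 17.35
tool_pos: [442.0, 212.9, 80.3]
orientation: [-3.141, 0.0, 1.753]
force: [0.9, -0.4, 0.8]
finger_gap: 77.5
gripper_force: 0.0
```

Request:
servo_tool --targets "0 0 0 0 0 0 0;0 0 0 0 0 0 0;0 0 0 0 0 0 0;0 0 0 0 0 0 0"

```text
clock: 17.75
tool_pos: [442.3, 213.2, 80.7]
orientation: [-3.142, -0.0, 1.753]
force: [1.3, -0.6, -0.4]
finger_gap: 91.3
gripper_force: 0.0
```

Request:
servo_tool --targets "0 0 0 0 0 -30 0;0 0 0 0 0 -70 0;0 0 0 0 0 -110 0;0 0 0 0 0 -140 0;0 0 0 0 0 -140 0"

```text
clock: 18.25
tool_pos: [444.8, 214.3, 225.2]
orientation: [3.132, -0.003, 1.753]
force: [1.0, 0.9, -0.7]
finger_gap: 90.9
gripper_force: 0.0
```

Run:
```python
from look import *
np.set_printoptions(precision=1,suppress=True)
w=bot.get_image("wrist");s=bot.get_image("scene")
cv2.imwrite("pics/f.png",np.hstack([cv2.resize(s[120:260,120:260],(400,400),interpolation=2),cv2.resize(w[60:260,150:350],(400,400),interpolation=2)]))
for n,z in(("pin_grip",102),("pin_shoulder",74)):
    for c in("wrist","scene"): print(n,c,[(x["centre"],round(x["conf"],2),atz(c,x["centre"],z)) for x in bot.place_of(c,n)[:3]])
```

```text
pin_grip wrist [([189.8, 251.9], 0.79, array([438.9, 213.3, 102. ]))]
pin_grip scene [([213.6, 334.5], 0.94, array([ 538.8, -233.8,  102. ])), ([290.3, 293.1], 0.71, array([ 297.9, -252.1,  102. ])), ([167.7, 165.0], 0.58, array([442.8, 221.9, 102. ]))]
pin_shoulder wrist [([180.5, 249.5], 0.62, array([435. , 215.8,  74. ]))]
pin_shoulder scene [([225.2, 335.2], 0.95, array([ 531., -244.,   74.])), ([178.3, 171.2], 0.89, array([441.4, 203.4,  74. ])), ([296.1, 291.2], 0.63, array([ 300.8, -248.7,   74. ]))]
```

View pics/f.png

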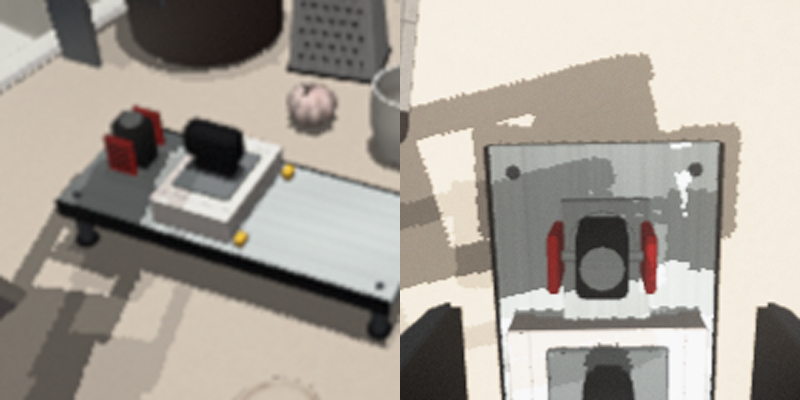

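The final picture shows the pin upright in the tongue, seated low (scene full-picture about (167,168)), with both buttons sprung out, the carriage parked behind the ridges and the gripper clear.

```bash
python3 -c "
from h import *
print(bot.finish_job())"
```

```text
the job is handed in; nothing more can be done
None
```

The carriage is parked and down, the quick-release pin is pushed fully through the tongue and deck with both buttons sprung out, and the job is handed in at about 19 s; I did not tug the pin to test the lock.

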